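Push the stuck slug out of the pipe stub with the drift

TASK

A metal slug is stuck inside the flanged pipe stub on the bench stand. Take the drift rod out of its holder, feel for the pipe's opening with it and push the slug down right through the pipe so that it drops into the tray underneath, then stand the drift back in its holder and let go. The pipe rests on a soft rubber ring: lean on it only gently so that the ring is not crushed, and leave the other things where they are.

Things in the scene. Friction and masses are not known exactly. Their poses are not given: they have to be found in the camera images.
- stand: bench stand, origin at the middle of its underside: 112 mm square aluminium base plate and an equal top plate (top face 90 mm up) on four pillars. A brass pipe stub hangs upright through the large round opening in the top plate; its round flat-topped flange, 76 mm across and 6 mm thick, rests on a 12 mm high black rubber ring on the top plate
- stand_mouth (a point): point on the stand's vertical middle axis, 108 mm above the worktop, level with the top face of the unloaded pipe flange; x and y along the stand's sides. The pipe is NOT centred here: its axis is off by an unmeasured amount, up to 8 mm along x and up to 8 mm along y. Its upright sharp-edged bore is 28 mm across and 60 mm long, open at the lower end, 48 mm above the worktop
- tray: square dark grey tray, 84 mm outside, 14 mm high, 3 mm walls and floor, on the stand's base plate under the pipe; origin centre of its underside, 6 mm up. To land in it: the slug, a dark round steel plug 27 mm across, 22 mm long, about 90 g, held in the bore by friction, its top 12 to 24 mm below the flange's top; it slides at about 5 to 10 N and falls free at the lower end
- pipe (a joint): how far the pipe is pressed down on its rubber ring, in m: 0 unloaded; it starts to give at 1 to 2 N and gives 1 mm more for every 2 N; at 8 mm (about 17 N) the ring counts as crushed
- drift_grip (a point): centre of the drift's square steel grip (26 x 26 mm across, 50 mm tall); z is the drift's long axis and points from the tip to the grip, x and y are square to the grip's faces. The whole drift is 120 mm long, 250 g, and stands upright in its holder at the start; this point is 95 mm from the tip
- drift_tip (a point): centre of the drift's lower end face: a round steel rod 23.6 mm across with a 1 mm chamfered end, 70 mm long from the tip to the flat shoulder under the square grip
- holder_hole0 (a point): centre of the hole's mouth in the drift's holder, a fixed black block 64 x 64 x 45 mm: upright hole 27.6 mm across, 40 mm deep, mouth chamfered by 3 mm, 45 mm above the worktop. The drift stands on the hole's floor
- tape: white tape roll lying flat, 52 mm across, 15 mm high, origin under its centre; bystander
- grey_cap: grey bottle cap, 69 mm across, 24 mm high, origin under its centre; bystander
- black_cap: black bottle cap, 57 mm across, 24 mm high, origin under its centre; bystander
- spoon: steel teaspoon lying flat, 132 mm long, origin under its centre; bystander
- glass_316: tall clear lidded drinking glass, 61 mm across, 196 mm high, origin under its centre; bystander
Things that resemble listed ones, but are neither listed nor needed, are in the scene too. Of the things that look like the part that bears drift_grip, the middle-sized one is meant.

How it is judged:
By the outcome, as a careful person would: the job done as asked, in the order asked, and still so for the second after the job is handed in, with the robot touching nothing.
It also fails if it takes over 72 s, if anything falls off the work surface, if the arm or the gripper's body presses on something with over 40 N, if the wrist force passes 120 N, or if a joint passes its speed limit or range.

ROBOT

A 6-joint arm with a two-finger parallel gripper is mounted at the origin on a cart in front of the work surface, level with it; the furniture and walls round the work are solid. World frame = base frame: x ahead of the robot, y to its left, z up, the work surface at z = 0. Lengths are in mm, angles in rad, forces in N, time in s.
With the tool pointing down it reaches from about 325 to 750 mm from the base axis. Payload 7.6 kg.
Tool frame: the origin (TCP) lies between the finger pads; the fingertips stand 25 mm ahead of it and the grasp point (between the pads) lies 6 mm ahead of it (robot.nose_length is the distance from the TCP to the fingertips, in mm); z points along the fingers, x is the direction in which the jaws open and shut, and the axes are right-handed (so a half turn about z gives the same grasp; the last joint's range is limited). The gripper opens to 85 mm and grips with 20 to 120 N. Pads are 22 mm wide; open, the fingers measure 114 mm over their backs; the gripper's body (76 mm by 85 mm) begins 54 mm behind the grasp point. The pads swing forward as they close: fully open they stand 13 mm farther back than shut.
Start: joints at [1.252, 0.052, 1.401, -0, 1.689, -0.07], TCP at [129.258, 508.857, 256.323] pointing down, gripper open.
Joint ranges: [-2.9, 2.9], [-0.91, 2.17], [0.12, 2.37], [-1.06, 4.2], [0.26, 2.73], [-2.93, 2.93]. Speed limits (rad/s): [2.57, 2.57, 3.01, 3.14, 3.14, 3.14].

INTERFACE

Orientations are given as a unit quaternion [w, x, y, z].
In Python, from plant import robot gives the robot as it stands. Calls block until the motion is done:
- robot.reach(position, orientation): joint-space move of the TCP to a pose.
- robot.move_straight(position, frame=None, rate=150): straight line of the TCP; frame=None keeps the orientation; rate is the mean speed in mm/s.
- robot.movej(angles): joint-space move.
- robot.grip(opening): opening from 0.0 (shut) to 1.0 (fully open); the grip force is fixed at half the most; returns when the fingers have stopped.
- robot.sleep(seconds).
- robot.ik(position, orientation): joint angles nearest the present ones, or None.
- robot.read_camera(name): name is "scene" or "top"; returns a dict with "frame" (384x512x3 uint8, blue, green, red), "intrinsics" (3x3 intrinsics, pixels), "origin" and "orientation" of the camera in the world. Camera axes: x right, y down, z forward; pixel columns grow to the right and rows downward; lengths in mm; the calibration is good to about 2 mm. A picture is of the moment at which its call begins. There is no depth.
A pose or a line that the arm cannot do raises robot.Unreachable and nothing moves.
- robot.job_done(): hands the job in, once; it reports no verdict.
Readings, each from a call of its own:
- robot.read_t(): time.
- robot.read_joint_positions(): joint angles.
- robot.read_qd(): joint speeds.
- robot.read_effort(): joint torques, N m.
- robot.read_tool_pos(): TCP position.
- robot.read_orientation(): TCP orientation.
- robot.read_contact_force(): force on the tool from outside, world axes, zero at the start.
- robot.read_ft_torque(): the same for the moment, N m.
- robot.read_grip_width(): opening from 0.0 (shut) to 1.0 (fully open).
Only numpy, scipy, OpenCV 4.12 (cv2) and the standard library are available. Lean on these libraries where they do the work, as an engineer would, in place of code of your own. Each camera call takes 0.05 s, during which the arm holds its last target.

## Working session

There is one attempt and no reset: what is moved stays moved. The work goes in short steps, each a Python script; the robot and the scene stay as the last script left them, time stands still between calls to the robot, and variables do not carry over. Pictures are saved under pics/ and viewed, and the job is handed in when it is done.

```bash
ls; mkdir -p pics; python3 - <<'E'
from plant import robot
import cv2
for n in ("scene","top"):
    c=robot.read_camera(n); cv2.imwrite(f"pics/{n}0.png",c["frame"]); print(n,c["intrinsics"],c["origin"],c["orientation"])
    import pickle; pickle.dump(c,open(f"{n}0.pkl","wb"))
print(robot.read_t(),robot.read_contact_force(),robot.read_orientation(),robot.nose_length)
E
```

```text
pics
scene [[451.29671496   0.         252.7177504 ]
 [  0.         451.29671496 194.75332192]
 [  0.           0.           1.        ]] [-380.28418034 -551.09162491  975.69439703] [-0.35244901  0.77779139 -0.47514619  0.2122648 ]
top [[453.45569301   0.         255.57548393]
 [  0.         453.45569301 195.39082469]
 [  0.           0.           1.        ]] [ 357.06946664  -56.17437352 1769.72997399] [ 0.03461124 -0.70251039  0.71006037 -0.03309795]
0.1 [0.21310887 0.23838365 0.69537256] [ 3.93207678e-04  7.89372729e-01  6.13913823e-01 -5.97850857e-04] 25.0
```

View pics/scene0.png

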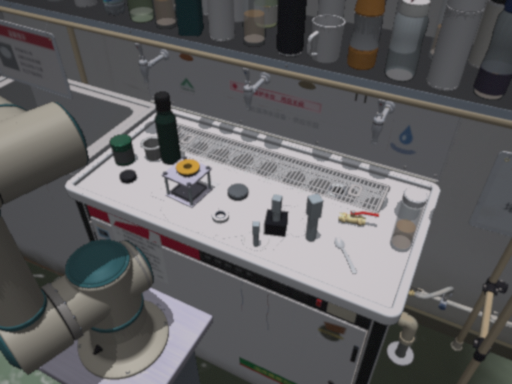

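View pics/top0.png

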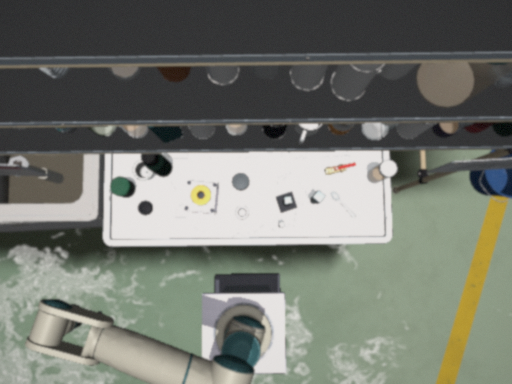

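The scene view shows three drift-like pieces: a small one at (256,232), one in the black block at (277,210) and a large one at (314,215). The stand and its yellow flange are at (188,175). In the top view the drift is at (288,201), the flange at (201,195) and the other two at (281,224) and (317,196). By the description I choose the one in the black block, since it is middle-sized and in a holder. I'll check it in a close crop.

```bash
python3 - <<'E'
import cv2,numpy as np
a=cv2.imread("pics/scene0.png")[185:255,235:335]; b=cv2.imread("pics/scene0.png")[150:210,155:225]
t=cv2.imread("pics/top0.png")
A=cv2.resize(a,(800,560),interpolation=cv2.INTER_NEAREST); cv2.imwrite("pics/c1.png",A)
B=cv2.resize(b,(700,600),interpolation=cv2.INTER_NEAREST); cv2.imwrite("pics/c2.png",B)
C=np.hstack([cv2.resize(t[175:215,180:220],(400,400),interpolation=cv2.INTER_NEAREST),cv2.resize(t[185:225,265:305],(400,400),interpolation=cv2.INTER_NEAREST)]); cv2.imwrite("pics/c3.png",C)
E
```

```text
(no output)
```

View pics/c1.png

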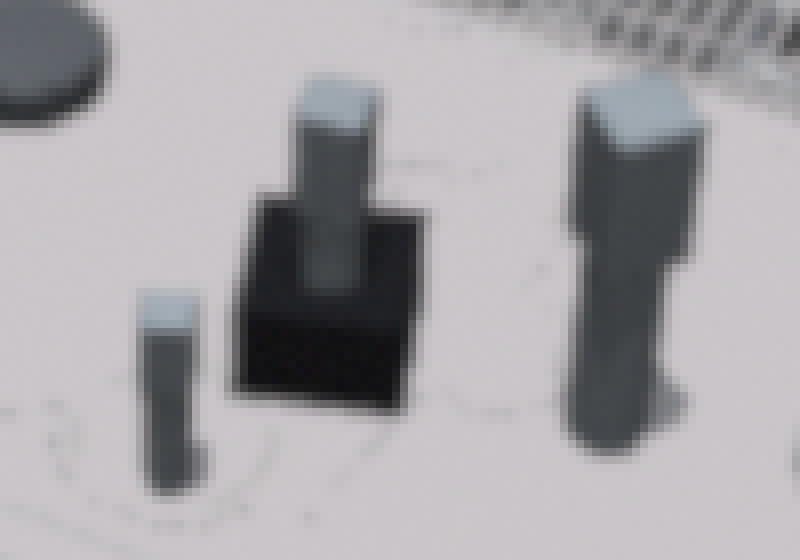

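View pics/c2.png

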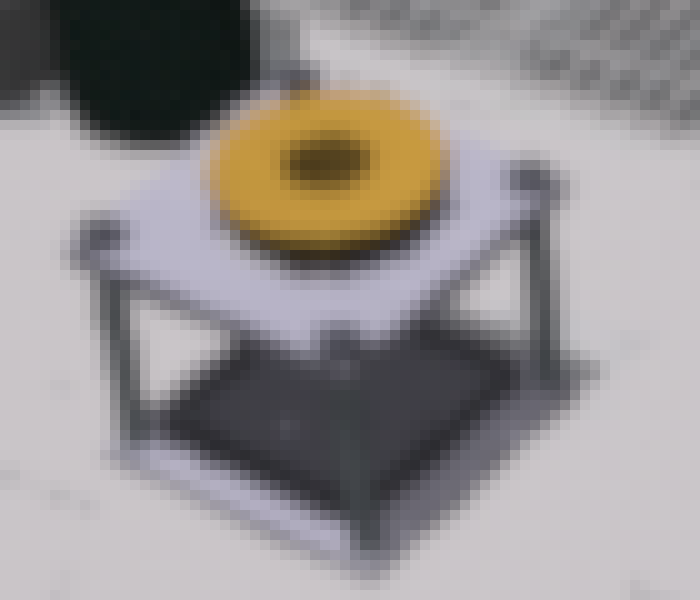

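View pics/c3.png

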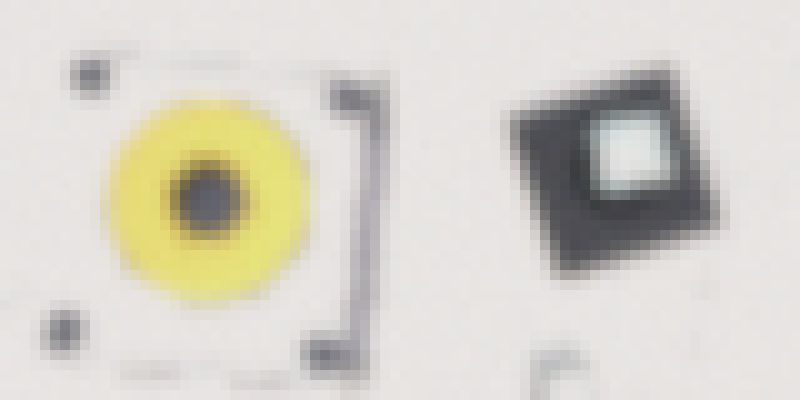

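The crop confirms the piece in the black block is between the other two in size, so that is the drift. The flange and its bore show in both views.

```bash
cat > h.py <<'E'
import numpy as np,cv2,pickle
from scipy.spatial.transform import Rotation as R
def rot(c): q=np.asarray(c["orientation"]); return R.from_quat([q[1],q[2],q[3],q[0]]).as_matrix()
def cast(c,uv,z):
    uv=np.atleast_2d(uv).astype(float)
    d=np.c_[uv,np.ones(len(uv))]@np.linalg.inv(c["intrinsics"]).T@rot(c).T
    o=np.asarray(c["origin"]); return o+d*((z-o[2])/d[:,2])[:,None]
def proj(c,P):
    p=(np.atleast_2d(P)-c["origin"])@rot(c)@np.asarray(c["intrinsics"]).T; return p[:,:2]/p[:,2:]
def tri(c1,u1,c2,u2):
    A=[];b=[]
    for c,u in((c1,u1),(c2,u2)):
        d=(cast(c,u,0)-c["origin"])[0]; d/=np.linalg.norm(d); M=np.eye(3)-np.outer(d,d); A.append(M);b.append(M@c["origin"])
    x=np.linalg.lstsq(np.vstack(A),np.hstack(b),rcond=None)[0]; return x
def contour(mask_f,roi,s=8):
    # mask_f: float image of likelihood 0..1 in ROI; upsample & threshold 0.5; full-image pixel coords
    x0,y0,x1,y1=roi; m=mask_f[y0:y1,x0:x1].astype(np.float32)
    M=np.eye(2,3)*s; M[:,2]=0
    up=cv2.warpAffine(m,M,((x1-x0)*s,(y1-y0)*s),flags=cv2.INTER_CUBIC,borderMode=cv2.BORDER_REPLICATE)
    cs,_=cv2.findContours((up>.5).astype(np.uint8),cv2.RETR_EXTERNAL,cv2.CHAIN_APPROX_NONE)
    k=max(cs,key=cv2.contourArea)[:,0,:].astype(float)
    return k/s+[x0,y0]
E
python3 - <<'E'
from h import *
S=pickle.load(open("scene0.pkl","rb"));T=pickle.load(open("top0.pkl","rb"))
def yel(c): f=c["frame"].astype(float); return f[...,2]-f[...,0]
for c,roi,n in((S,(170,152,206,182),"S"),(T,(186,180,216,210),"T")):
    y=yel(c); sub=y[roi[1]:roi[3],roi[0]:roi[2]]; pk=np.percentile(sub,90); k=contour(y/pk,roi)
    # plane ray to z=108, circle fit
    P=cast(c,k,108 if n=="T" else 105)
    (x,yy),(a,b),an=cv2.fitEllipse(P[:,:2].astype(np.float32)); print(n,"flange",x,yy,a,b,an, cv2.fitEllipse(k.astype(np.float32)))
# top: grip top and holder
g=cv2.cvtColor(T["frame"],cv2.COLOR_BGR2GRAY).astype(float)
print(g[190:214,275:300].astype(int))
E
```

```text
S flange 522.4268188476562 150.44125366210938 72.7865219116211 78.2388916015625 130.57858276367188 ((187.3300018310547, 166.4124755859375), (15.12055778503418, 23.366470336914062), 84.26487731933594)
T flange 522.1005859375 149.81861877441406 73.41183471679688 73.48031616210938 171.8905029296875 ((200.37522888183594, 194.5614776611328), (19.762147903442383, 20.017414093017578), 57.50204849243164)
[[229 230 229 229 230 230 230 228 229 229 229 229 228 227 225 224 222 225
  229 230 230 229 229 229 230]
 [229 229 228 229 230 229 228 230 229 228 227 223 219 212 206 196 191 210
  223 231 229 229 229 230 229]
 [229 229 229 229 230 229 227 226 223 220 212 201 184 163 154 142 146 182
  218 228 230 230 230 229 229]
 [229 230 229 228 226 224 218 209 200 184 166 150 129 112 100  96 111 158
  208 226 229 229 229 229 230]
 [229 227 223 218 210 199 183 165 145 127 111  99  89  83  80  83  95 140
  192 223 229 229 230 229 229]
 [223 216 202 183 164 145 126 108  93  88  89  92  91  92  97  96  93 120
  174 218 227 229 230 229 229]
 [211 178 150 129 108  97  86  79  74  94 117 134 141 148 151 140 111 
[... 1120 characters left out ...]
78  78  76  75  76  77  80  81  83  89
  100 112 128 164 205 225 228]
 [229 230 227 209 156  99  81  78  79  77  81  80  82  84  87  96 110 125
  148 167 181 203 221 226 230]
 [229 229 228 219 176 119  85  77  79  82  85  92  97 110 123 144 163 180
  199 213 220 224 227 228 230]
 [228 229 229 224 196 139  94  85  88  97 109 127 145 164 178 198 214 218
  225 227 228 228 229 229 230]
 [229 229 230 227 210 158 116 107 124 143 162 178 201 212 220 224 226 227
  230 229 226 228 229 230 230]
 [230 229 229 227 219 188 164 165 176 201 213 218 224 228 228 229 229 229
  229 228 226 228 229 229 229]
 [230 230 230 230 227 221 213 213 219 224 228 227 228 230 230 230 230 230
  227 226 224 225 229 229 230]]
```

```bash
python3 - <<'E'
from h import *
S=pickle.load(open("scene0.pkl","rb"));T=pickle.load(open("top0.pkl","rb"))
g=cv2.cvtColor(T["frame"],cv2.COLOR_BGR2GRAY).astype(float)
roi=(283,195,294,206)
k=contour((g-75)/150,roi); P=cast(T,k,125); print("T grip",cv2.minAreaRect(P[:,:2].astype(np.float32)), cast(T,k.mean(0),125))
m=(228-g)/150; m[195:207,282:294]=1
k=contour(m,(272,186,303,216)); P=cast(T,k,45); r=cv2.minAreaRect(P[:,:2].astype(np.float32));M=cv2.moments(P[:,:2].astype(np.float32)); print("T holder",r,M["m10"]/M["m00"],M["m01"]/M["m00"])
s=cv2.cvtColor(S["frame"],cv2.COLOR_BGR2GRAY).astype(float)
print(s[190:206,268:288].astype(int)); print(S["frame"][192:206,268:288,0].astype(int)-S["frame"][192:206,268:288,2])
# hypotheses overlays: predicted grip-top corners in scene for top-est
E
```

```text
T grip ((498.4118957519531, -169.84922790527344), (26.507312774658203, 27.00640869140625), 11.92819595336914) [[ 497.84742766 -170.17579703  125.        ]]
T holder ((497.8388366699219, -170.30252075195312), (64.45953369140625, 68.4612808227539), 17.811182022094727) 497.4424354465632 -168.99382698514816
[[200 200 199 199 200 200 200 199 200 200 199 200 200 199 199 199 200 199
  199 199]
 [200 199 200 199 199 200 200 199 199 199 200 199 199 199 199 200 200 200
  200 199]
 [200 199 200 200 199 199 200 199 199 199 199 199 200 200 200 200 199 199
  200 200]
 [199 199 200 199 199 197 196 195 195 197 197 198 199 199 200 200 199 199
  200 200]
 [200 200 200 199 197 189 183 182 181 185 187 191 194 196 197 200 199 199
  200 199]
 [199 200 200 198 192 178 170 170 169 172 174 178 180 181 189 197 199 199
  199 199]
 [199 199 198 196 185 171 165 166 166 166 167 168 166 162 173 191 199 200
  200 200]
 [200 200 198 190 175 166 166 166 166 165 165 163 157 145 161 187 198 199
  200 199]
 [199 199 196 180 164 163 165 165 165 165 164 162 150 130 154 186 198 200
  199 200]
 [199 199 194 171 149 145 151 
[... 748 characters left out ...]
-1 -2]
 [-1 -1 -1 -1  0  7 13 15 15 14 13 10  8  6  2 -1 -1 -2 -2 -1]
 [-2 -2 -2 -1  3 11 17 19 18 18 17 17 15 11  4  0 -1 -1 -1 -1]
 [-2 -1 -1  0  6 15 18 19 19 19 19 18 18 12  4  0 -1 -2 -2 -1]
 [-2 -1 -1  2  9 16 18 20 19 19 19 19 17 10  3 -1 -1 -1 -1 -2]
 [ 0 -1 -1  2  9 15 17 18 18 19 19 18 16  9  0  0 -1 -1 -2  0]
 [-2 -1 -2  1  6 11 13 14 15 16 17 17 14  5  0 -1 -1 -2 -1 -1]
 [-2 -1  0  1  4  8  9 10 11 12 12 13 10  3 -1  0 -1 -1 -2 -2]
 [-1 -1 -1  1  4  7  8  8  8  8  8  8  7  2 -2 -2 -1 -2 -2 -1]
 [-1 -1 -1  1  4  7  8  8  8  8  8  7  5  2  0 -2 -1 -2 -2 -1]
 [-2 -2 -1  0  4  7  7  8  8  8  8  7  6  2  0 -1 -1 -1 -1 -1]
 [-2 -1  0  0  4  7  8  8  8  7  8  7  6  1  0  0  0  0  0 -1]]
```

```bash
python3 - <<'E'
from h import *
S=pickle.load(open("scene0.pkl","rb"));T=pickle.load(open("top0.pkl","rb"))
s=cv2.cvtColor(S["frame"],cv2.COLOR_BGR2GRAY).astype(float); g=cv2.cvtColor(T["frame"],cv2.COLOR_BGR2GRAY).astype(float)
def cross(v,l):
    i=np.where((v[:-1]-l)*(v[1:]-l)<=0)[0][0]; return i+(l-v[i])/(v[i+1]-v[i])
def ang(c,pts,z=125):
    P=cast(c,pts,z)[:,:2].astype(np.float32); vx,vy,_,_=cv2.fitLine(P,cv2.DIST_L2,0,.01,.01).ravel(); return np.degrees(np.arctan2(vy,vx))%90
print("S front",ang(S,[(c,198+cross(s[198:204,c],118)) for c in range(273,279)]))
print("T left",ang(T,[(283+cross(g[r,283:288],150),r) for r in range(197,203)]))
print("T right",ang(T,[(289+cross(g[r,289:293],150),r) for r in range(197,202)]))
print("T top",ang(T,[(c,195+cross(g[195:200,c],150)) for c in range(285,290)]))
# scene edges: left edge rows of top
pr=proj(S,[[498,-170,125],[522,150,108]]); print(pr)
# stand pillar caps in top for yaw
for n,h in (("holder",45),):pass
m=np.zeros(4)
from scipy.ndimage import center_of_mass
for (x,y) in ((189,182),(214,184),(186,208),(212,210)):
    w=np.clip(215-g[y-2:y+4,x-2:x+3],0,None); cy,cx=center_of_mass(w); print(cast(T,(x-2+cx,y-2+cy),90)[0].round(1))
E
```

```text
S front 7.616844
T left 89.5419
T right 12.908912
T top 8.094124
[[276.67789416 196.83868764]
 [187.29543218 165.61266199]]
[571.  195.7  90. ]
[560.9  99.2  90. ]
[475.1 205.5  90. ]
[465.4 107.8  90. ]
```

Measurements agree with the given geometry. The grip top is at (498,-170), which matches the holder's centre, and its yaw is about 9°. The flange axis is at about (522,150) in both views, about 4 mm from the stand's middle at (518,152). Going for the drift.

```bash
cat >> h.py <<'E'
def quat(yawdeg):
    a=np.radians(yawdeg)/2; return [0,np.cos(a),np.sin(a),0]
E
python3 - <<'E'
from h import *; from plant import robot
q=quat(9)
T=pickle.load(open("top0.pkl","rb"));S=pickle.load(open("scene0.pkl","rb"))
print("bottle base",cast(S,(169,162),0)[0].round(),"green jar",cast(S,(122,163),0)[0].round(),"small",cast(S,(256,245),0)[0].round(),"big",cast(S,(311,240),0)[0].round())
print(robot.ik([498,-170,230],q),robot.ik([522,150,230],q),robot.ik([498,-170,110],q),robot.ik([522,150,148],q))
robot.grip(0.6)
robot.reach([498,-170,240],q); print(robot.read_t())
robot.move_straight([498,-170,160],rate=150)
c=robot.read_camera("scene"); cv2.imwrite("pics/s1.png",cv2.resize(c["frame"][150:260,220:340],(720,600),interpolation=cv2.INTER_CUBIC))
print(robot.read_t(),robot.read_tool_pos(),robot.read_contact_force(),robot.read_grip_width())
E
```

```text
bottle base [622. 307.   0.] green jar [542. 453.  -0.] small [ 409. -149.   -0.] big [ 500. -284.    0.]
[-3.99142768e-01  6.45570463e-02  1.44008431e+00 -4.44089210e-16
  1.63695130e+00 -5.56222401e-01] [ 2.11824483e-01  1.12164042e-01  1.38952581e+00 -4.44089210e-16
  1.63990280e+00  5.47448504e-02] [-3.99142768e-01  1.54558401e-01  1.58853233e+00 -4.44089210e-16
  1.39850192e+00 -5.56222401e-01] [ 2.11824483e-01  1.63677781e-01  1.49880417e+00 -4.44089210e-16
  1.47911070e+00  5.47448504e-02]
3.2583
3.9917 [ 498.66136147 -170.16379997  161.46043839] [0.46634284 0.42532505 0.84963944] 0.5983499979030724
```

View pics/s1.png

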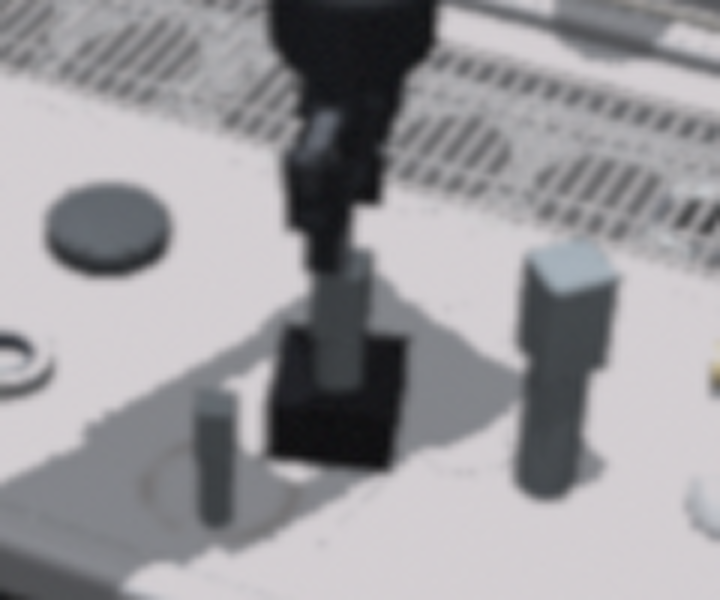

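The open fingers straddle the drift in the block, with the near finger just in front of the grip top. The small decoy at crop (215,455) and the large one at (550,370) are clear. Next I descend and grip.

```bash
python3 - <<'E'
from h import *; from plant import robot
robot.move_straight([498,-170,128],rate=100)
print(robot.read_contact_force().round(2))
robot.move_straight([498,-170,110],rate=60)
print(robot.read_contact_force().round(2),robot.read_tool_pos())
t=robot.read_t();robot.grip(0.0); print("grip",robot.read_t()-t,robot.read_grip_width()*85,robot.read_contact_force().round(2),robot.read_ft_torque().round(3),robot.read_tool_pos())
t=robot.read_t();robot.move_straight([498,-170,112],rate=40);print(robot.read_t()-t,robot.read_contact_force().round(2),robot.read_tool_pos().round(2))
robot.move_straight([498,-170,160],rate=60);print(robot.read_contact_force().round(2),robot.read_ft_torque().round(3))
robot.move_straight([498,-170,225],rate=120)
robot.sleep(.2)
c=robot.read_camera("scene"); cv2.imwrite("pics/s2.png",cv2.resize(c["frame"][130:250,220:340],(600,600),interpolation=cv2.INTER_CUBIC))
pickle.dump(c,open("s2.pkl","wb"))
print(robot.read_t(),robot.read_tool_pos(),robot.read_contact_force(),robot.read_ft_torque(),robot.read_grip_width()*85)
E
```

```text
[-0.2  -0.76  0.59]
[ 0.86 -0.28 -0.55] [ 497.80504452 -169.91355949  109.58425638]
grip 0.34170000000000034 25.237292030566117 [ 0.01 -1.42  2.11] [-0.013  0.013 -0.031] [ 498.21915896 -170.10294854  110.46351936]
0.25 [-0.31  0.03 -2.94] [ 497.78 -169.89  111.66]
[-0.46  0.22 -3.14] [-0.065 -0.025 -0.002]
7.3917 [ 497.73838831 -169.88623553  224.13390186] [-0.08321028 -0.7366777  -1.95473149] [-0.00955699  0.04294423 -0.08118196] 25.303366500552524
```

View pics/s2.png

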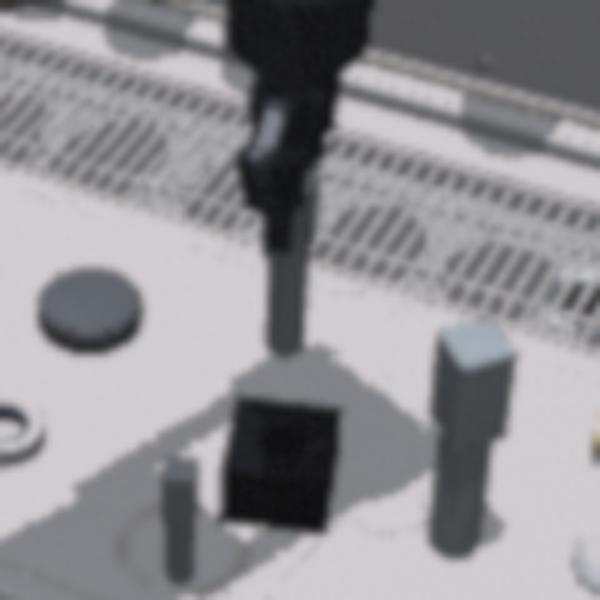

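The drift is out and hanging upright (tip at crop (285,350)), the grip width reads 25 mm and the wrist carries about 2.5 N, as expected. Now to the pipe, with a guarded descent.

```bash
cat >> h.py <<'E'
from plant import robot
def F(n=8,dt=0.01):
    v=[]
    for _ in range(n): v.append(np.r_[robot.read_contact_force(),robot.read_ft_torque()]); robot.sleep(dt)
    return np.mean(v,0)
E
python3 - <<'E'
from h import *
robot.reach([522,150,235],quat(9)); robot.move_straight([522,150,217],rate=60); robot.sleep(.3)
b=F(20); np.save("base.npy",b); print("base",b.round(3),robot.read_tool_pos(),robot.read_t())
hit=False
for z in np.arange(216,206.9,-1):
    t=robot.read_t();robot.move_straight([522,150,z],rate=40); f=F(6)-b
    print(z,f.round(2),round(robot.read_t()-t,2),robot.read_tool_pos().round(1))
    if f[2]>2.5: break
E
```

```text
base [ 0.044  0.072 -2.436 -0.005  0.003  0.003] [522.02498479 150.05891621 217.13212383] 9.525
216.0 [-0.    0.2  -0.14 -0.    0.01 -0.  ] 0.3 [522.  150.  215.9]
215.0 [-0.39 -0.1  -0.27  0.   -0.    0.01] 0.3 [522.  150.  214.9]
214.0 [ 0.12 -0.2   0.23  0.01 -0.   -0.01] 0.3 [522.  150.  213.9]
213.0 [ 0.02 -0.02 -0.14  0.02  0.01 -0.01] 0.3 [522.  150.  212.9]
212.0 [-0.04 -0.31 -0.01  0.01 -0.02  0.01] 0.3 [522. 150. 212.]
211.0 [ 0.33 -0.25 -0.08 -0.01 -0.    0.  ] 0.3 [522. 150. 211.]
210.0 [ 0.01 -0.03 -0.51 -0.   -0.    0.  ] 0.3 [522. 150. 210.]
209.0 [ 0.03 -0.27  0.06  0.01 -0.04 -0.03] 0.3 [522. 150. 209.]
208.0 [-0.05 -0.06 -0.21  0.01 -0.   -0.01] 0.3 [522. 150. 208.]
207.0 [ 0.    0.   -0.33 -0.01  0.01 -0.01] 0.3 [522. 150. 207.]
```

There is no contact force 6 mm below flange level, so the tip is in the bore. Continuing down to the slug and pushing under force watch.

```bash
python3 - <<'E'
from h import *
b=np.load("base.npy"); z=207.
while z>148.1:
    z-=1.5 if z>160 else 1.0
    robot.move_straight([522,150,max(z,148)],rate=40); f=F(3)-b
    print(round(z-105,1),f[:3].round(1),robot.read_tool_pos()[2].round(1),end=" | ")
    if f[2]>13 or np.hypot(f[0],f[1])>6: print("STOP");break
robot.sleep(.2)
c=robot.read_camera("scene"); cv2.imwrite("pics/s3.png",cv2.resize(c["frame"][120:220,140:240],(600,600),interpolation=cv2.INTER_CUBIC))
print(robot.read_t(),robot.read_tool_pos(),(F()-b).round(2),robot.read_grip_width()*85)
E
```

```text
100.5 [-0.5  0.4  0.3] 205.4 | 99.0 [ 0.4 -0.1  0.7] 203.9 | 97.5 [-0.3  0.1  0.8] 202.4 | 96.0 [-0.3 -0.2  0.3] 200.9 | 94.5 [-0.4 -0.6  0.1] 199.4 | 93.0 [ 0.5  0.1 -0.1] 197.9 | 91.5 [ 0.  -0.2 -0.6] 196.4 | 90.0 [-0.  -0.2 -0.3] 194.9 | 88.5 [ 0.3 -0.4  0. ] 193.4 | 87.0 [-0.3  0.3  0.2] 192.0 | 85.5 [-1.2 -0.5  3.1] 190.9 | 84.0 [-1.6 -0.7  6.1] 189.5 | 82.5 [-2.3 -0.2  6.5] 187.8 | 81.0 [-1.1  0.2  7.3] 186.2 | 79.5 [-0.7  0.3  6.7] 184.6 | 78.0 [-0.3  0.7  6.2] 183.0 | 76.5 [-0.3  0.2  6.3] 181.4 | 75.0 [0.6 0.2 5.3] 179.9 | 73.5 [0.8 0.1 5.2] 178.3 | 72.0 [0.5 0.1 4.9] 176.9 | 70.5 [0.8 0.  4.3] 175.4 | 69.0 [ 1.1 -0.1  4.4] 173.9 | 67.5 [0.9 0.2 3.6] 172.4 | 66.0 [ 1.3 -0.2  4.2] 170.8 | 64.5 [0.9 0.  3.5] 169.3 | 63.0 [0.7 0.2 3. ] 167.8 | 61.5 [1.1 0.2 2.3] 166.2 | 60.0 [0.6 0.2 1.7] 164.8 | 58.5 [ 0.3 -0.1  1.6] 163.3 | 57.0 [-0.1 -0.1  1.3] 161.8 | 55.5 [-0.3  0.3  0.1] 160.1 | 54.0 [-0.3 -0.7 -0.2] 158.8 | 53.0 [-0.2  0.2  0.1] 157.9 | 52.0 [ 0.   0.3 -0. ] 156.9 | 51.0 [ 0.1  0.1 -0.3] 155.9 | 50.0 [ 0.  -0.4 -0.2] 154.9 | 49.0 [-0.4 -0.4  0. ] 153.9 | 48.0 [-0.5 -0.6 -0.4] 152.9 | 47.0 [-0.4  0.1  0. ] 151.9 | 46.0 [ 0.4 -0.1 -0.2] 150.9 | 45.0 [0.1 0.2 0. ] 149.9 | 44.0 [0.2 0.2 0. ] 148.9 | 43.0 [-0.2  0.2  0.3] 147.9 | 24.6 [522.02274959 149.98989577 148.05475073] [-0.04 -0.18 -0.02  0.02  0.    0.01] 25.01273697249498
```

View pics/s3.png

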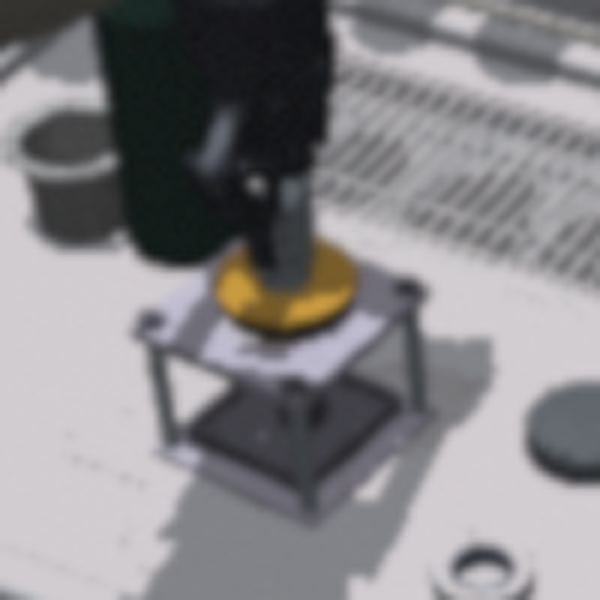

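The push peaked at 7.3 N (about 3 mm of ring travel), then the force fell to zero. A dark plug shows in the tray at crop (305,405). Retracting and returning the drift to the holder.

```bash
python3 - <<'E'
from h import *
robot.move_straight([522,150,235],rate=90)
f=robot.read_contact_force(); print(f.round(1))
robot.reach([498,-170,235],quat(9)); robot.move_straight([498,-170,157],rate=90); robot.sleep(.2)
c=robot.read_camera("scene")
cv2.imwrite("pics/s4.png",np.hstack([cv2.resize(c["frame"][150:210,155:215],(400,400),interpolation=cv2.INTER_CUBIC),cv2.resize(c["frame"][180:240,245:305],(400,400),interpolation=cv2.INTER_CUBIC)]))
b=F(12); print("base",b.round(2),robot.read_t())
z=157.
while z>110.2:
    z-= 3 if z>118 else 1
    robot.move_straight([498,-170,max(z,110)],rate=60); f=F(3)-b
    print(round(z,1),f[:3].round(1),end=" | ")
    if f[2]>6 or np.hypot(f[0],f[1])>6: print("STOP");break
print(robot.read_t(),robot.read_tool_pos(),(F()-b).round(2))
E
```

```text
[ 0.2 -0.  -3.1]
base [ 0.05 -0.17 -2.55 -0.01  0.    0.  ] 28.3667
154.0 [ 0.1 -0.   0.1] | 151.0 [ 0.5 -0.2 -0. ] | 148.0 [-0.1 -0.4 -0.1] | 145.0 [ 0.4  0.6 -0.5] | 142.0 [ 0.  -0.6  0.1] | 139.0 [-0.2  0.2  0.3] | 136.0 [-0.1 -0.4  0.1] | 133.0 [-0.5 -0.1  0.2] | 130.0 [-0.1  0.6  0.1] | 127.0 [-0.3  0.1 -0.4] | 124.0 [-0.3 -0.  -0.2] | 121.0 [-0.1  0.  -0.4] | 118.0 [0.2 0.1 0.1] | 117.0 [-0.2  0.5  0.2] | 116.0 [-0.3  0.3 -0.2] | 115.0 [-0.3  0.3  0.3] | 114.0 [0.  0.  0.2] | 113.0 [ 0.3  0.4 -0.1] | 112.0 [0.2 0.2 0.2] | 111.0 [0.1 0.1 0.2] | 110.0 [-1.1  0.3  4. ] | 34.1417 [ 498.21003506 -170.10897681  110.50080003] [-0.98  0.43  4.43  0.04  0.2  -0.02]
```

View pics/s4.png

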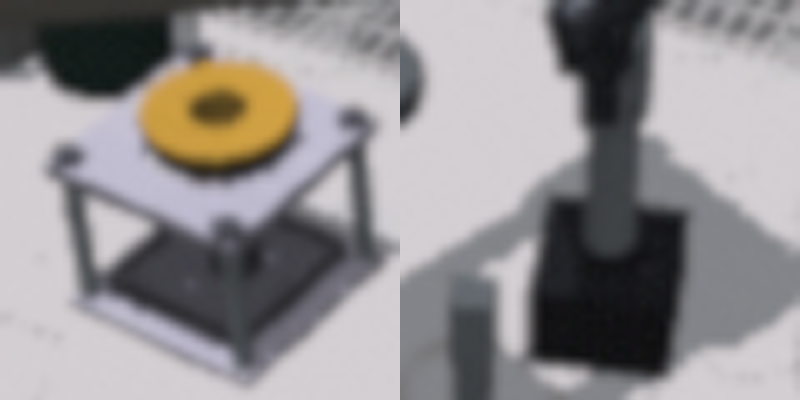

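The drift stands on the hole's floor, with contact at the same height as at the grasp. Releasing, backing off and checking the slug.

```bash
python3 - <<'E'
from h import *
robot.grip(0.6); print(robot.read_grip_width())
robot.move_straight([498,-170,165],rate=80); robot.move_straight([498,-170,260],rate=150)
robot.reach([400,-10,300],quat(9)); robot.sleep(.3)
S0=pickle.load(open("scene0.pkl","rb"));c=robot.read_camera("scene");t=robot.read_camera("top")
cv2.imwrite("pics/s5.png",c["frame"])
f=lambda im,r:cv2.resize(im[r[1]:r[3],r[0]:r[2]],(400,300),interpolation=cv2.INTER_CUBIC)
a=(160,165,220,210);h=(245,180,305,225)
g=lambda im:cv2.convertScaleAbs(im,alpha=1.6,beta=10)
cv2.imwrite("pics/s6.png",g(np.vstack([np.hstack([f(S0["frame"],a),f(c["frame"],a)]),np.hstack([f(S0["frame"],h),f(c["frame"],h)])])))
d=cv2.absdiff(S0["frame"],c["frame"]).max(2)[178:203,165:212]; ys,xs=np.where(d>12); print(len(xs),xs.mean()+165 if len(xs) else 0,ys.mean()+178 if len(xs) else 0)
print(robot.read_t(),robot.read_contact_force().round(2))
E
```

```text
0.5948721061477491
16 191.6875 188.6875
37.3917 [-0.02  0.27 -0.07]
```

View pics/s6.png

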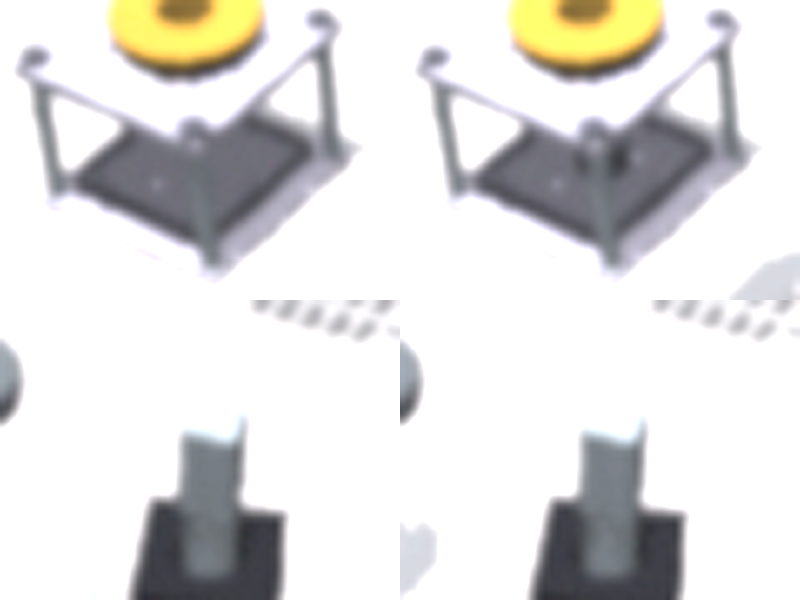

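View pics/s5.png

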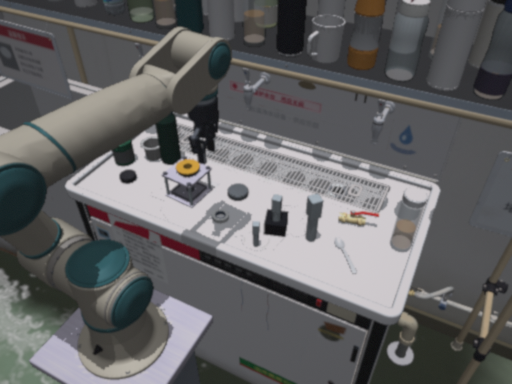

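The slug shows as a dark plug behind the front pillar at (192,189). It is inside the tray and was absent in the first picture. The drift is upright at (277,210) as before, and the other things haven't moved.

```bash
python3 - <<'E'
from h import *
print(cast(pickle.load(open("scene0.pkl","rb")),(191.7,188.7),20)); robot.job_done(); print(robot.read_t())
E
```

```text
[[517.12467709 140.24056412  20.        ]]
the job is handed in; nothing more can be done
the job is handed in; nothing more can be done
```

The slug is out of the pipe and in the tray, and the drift is back upright in its holder, released. I handed the job in at about 37.4 s of the 72 s allowed.

- **Drift:** I took the middle-sized one from the black block. Its tip went into the bore at (522, 150) mm on the first try, with no contact on the flange, so no search was needed.
- **Push:** The highest reading was 7.3 N, taken between short steps, which is about 3 mm of give in the rubber ring. The force then fell to zero and stayed there with the tip below the pipe's lower end.
- **Slug:** The picture from the end shows a dark plug in the tray that was not there at the start. It sits at roughly (517, 140) mm, about 12 mm from the tray's centre. A stand pillar partly hides it, so that position is rough.
- **Drift return:** It touched the hole's floor at the same height as when I took it, and its picture matches the first one.
- **Everything else:** The other things look unmoved in the picture, and the gripper is clear with about 0 N on it. None of the checks failed or disagreed.

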